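Stamp the batch record with the self-inking stamp

ROBOT

A 6-joint arm with a two-finger parallel gripper is mounted at the origin on the work surface; the furniture and walls round the work are solid. World frame = base frame: x ahead of the robot, y to its left, z up, the work surface at z = 0. Lengths are in mm, angles in rad, forces in N, time in s.
With the tool pointing down it reaches from about 350 to 775 mm from the base axis. Payload 7.3 kg.
Tool frame: the origin (TCP) lies at the centre of the arm's flange, where the gripper is bolted on; the fingertips stand 178 mm ahead of it and the grasp point (between the pads) lies 159 mm ahead of it; z points along the fingers, y is the line along which they close (so a half turn about z gives the same grasp; the last joint's range is limited). The gripper opens to 92 mm and grips with 3 to 60 N. Pads are 19 mm wide; open, the fingers measure 130 mm over their backs; the gripper's body (75 mm by 190 mm) begins 47 mm behind the grasp point.
Start: joints at [1.002, 0.342, 1.524, -0, 1.275, -0.146], TCP at [215.395, 478.783, 404.741] pointing down, gripper open.
Joint ranges: [-2.53, 2.53], [-0.77, 2.02], [0.04, 2.7], [-1, 4.14], [0.28, 2.66], [-3.11, 3.11]. Speed limits (rad/s): [2.57, 2.57, 3.14, 3.14, 3.14, 3.14].

INTERFACE

Orientations are given as [roll, pitch, yaw] about the fixed x, y, z axes, in that order (R = Rz(yaw) Ry(pitch) Rx(roll)).
In Python, from plant import * gives the robot as it stands. The module is installed in compiled form; this text tells all that it offers.
- The arm moves only by the shell command python3 -m inch 'ROWS'. ROWS is JSON, a list of rows, each a list of 5 numbers: the shift along the tool's x, y, z in m, then the turn about the tool's z in rad, then the opening, from 0 (shut) to 1 (fully open). In form: [[tx, ty, tz, spin, claw], ...]. A call has 1 to 8 rows; each row is the pose to reach, as a shift and turn from the pose commanded when the call began, along the tool's axes at that moment; what a row does not reach only later rows make up. A row lasts 1/12 s, in which the tool goes at most 41.7 mm and 7.16 degrees, less where a joint would pass 70% of its speed; a pose out of reach is approached as far as the arm can. A call with a gripper value outside its range is refused whole. The fingers move at their own pace and stop on an object; the grip force is fixed at half the most. Time passes only in rows, so rows that repeat a pose let the fingers close. It gives the time, the measured TCP pose, the force, the opening and the grip force at its end, in the units of the state.
- get_obs(): the state, without advancing time (a new reading comes with each control period).
- capture(name): name is "scene" or "top" or "wrist"; returns a dict with "color" (420x560x3 uint8, red, green, blue), "intrinsics" (3x3 intrinsics, pixels), "distortion" ([k1, k2, p1, p2, k3] as OpenCV has them; the pictures are not rectified), "pose" (4x4, takes a point from camera to world coordinates). Camera axes: x right, y down, z forward; pixel columns grow to the right and rows downward; lengths in mm; the calibration is good to about 2 mm. A picture is of the moment at which its call begins. There is no depth.
- close_job(): hands the job in; it is judged then, once.
Trained networks look in a picture, given as the dict that the camera call returned (one of the last four; its "shot" number tells which), for a name from the list of things; names that differ only in an ending like _2 or _b are one class to them, and where a whole thing is asked for, a point or a joint stands for the part that bears it (a point fixed in the world has none). Each returns a list of dicts, best first, with "conf" (0 to 1); they miss things now and then, are a little off and sometimes report something else, mostly with a low value. They report only what shows in the picture. A call takes as long as a camera call. They do not tell look-alikes from the thing itself.
- look_for(picture, target): "rect" ([centre column, centre row, width, height] in pixels, round what is visible of it).
- trace(picture, target): "pixels" (420x560 bool, what is visible of it) and "rect" ([centre column, centre row, width, height] in pixels, round what is visible of it).
- tip_of(picture, target): "centre" ([column, row] in pixels: a listed point, or the origin of a listed thing).
The state is a dict: "time": time; "joint_positions": joint angles; "dq": joint speeds; "tau": joint torques, N m; "tool_pos": TCP position; "tcp_rot": TCP orientation; "contact_force": force on the tool from outside, world axes, zero at the start; "moment": the same for the moment, N m; "grip_width": finger opening in mm; "finger_force": force on a finger pad.
Only numpy, scipy, OpenCV 4.12 (cv2) and the standard library are available. Lean on these libraries where they do the work, as an engineer would, in place of code of your own. Each camera call takes 0.05 s, during which the arm holds its last target. There are 200 camera calls.

TASK

Take the black self-inking stamp from the steel tray and set it square inside the empty printed box on the clipboard's form, right way up (its pale window on the side away from the board's clip). Push its spring head all the way down to the stop, let it rise again, then stand the stamp upright back in the tray. Stamp nothing else, and leave the wooden stamp standing where it is.

Things in the scene. Friction and masses are not known exactly. Their poses are not given: they have to be found in the camera images.
- stamp: the self-inking stamp: a grey open foot frame, 38 mm (its x) by 50 mm (its y), that carries a black head on a spring. 94 mm tall at rest. Origin at the centre of the foot's underside; z up; its front is -x. The printing plate inside turns over and meets the paper only when the head is fully down
- stamp_head (a joint): how far the head is pressed into the frame, m: 0 at rest (up), 0.024 at its stop. The spring takes 3 N at the start and about 10 N at the stop and pushes the head back up when let go
- head_top (a point): centre of the head's top face, 93 mm above the foot's underside at rest, 69 mm when pressed. The head is a rounded black block 34 mm (stamp x) by 48 mm (stamp y), its lower edge 44 mm above the foot's underside at rest; it can be gripped across its 34 mm and, held so, be used to lift the whole stamp and to press it. A pale window, 36 by 20 mm, is on its front (-x) face only
- stamp_front (a point): middle of the foot frame's front (window) side, 19 mm from the stamp's origin along its -x
- empty_box: the empty printed box on the form, a dark outline 54 mm (its x) by 66 mm (its y) inside, so that the stamp's foot fits in with 8 mm to spare all round. Origin at its centre on the paper, 5.5 mm above the table; x points to the board's clip, z up
- stamped_box: the other printed box beside it, same size, already filled with an earlier impression; centres 74 mm apart. Which of the two lies left varies
- clipboard: the clipboard, 220 mm (its x) by 160 mm (its y), 3 mm thick, with a 2.5 mm pad of white forms on it (paper 5.5 mm above the table), lying flat and fixed; origin at the centre of its underside; the steel clip, 11 mm high, is at its +x end
- tray: open sheet-steel tray, 141 mm (its x) by 180 mm (its y) outside, walls 26 mm high and 2 mm thick, floor top 2 mm above the table; fixed. Origin at the centre of its underside
- wooden_stamp: an old hand stamp of turned wood, standing in the same tray: block 20 by 46 mm, 70 mm tall in all; not used here. Origin at the centre of its underside. Which end of the tray it stands at varies
Mind the look-alikes: they are no part of the job. Leave any orange look-alike of the stamp alone.

How it is judged (in metres and radians):
On the way:
1. the stamp stands flat and square inside the empty box, window away from the clip, with its head pressed down to the stop (value of joint stamp_head above 0.0215 m and x of stamp in the frame of empty_box between -0.009 and 0.009 m and y of stamp in the frame of empty_box between -0.009 and 0.009 m and z of stamp in the frame of empty_box below 0.004 m and angle between stamp's own z axis and vertical below 0.08 rad and angle between the x axis of stamp and the x axis of empty_box, either way round below 0.2 rad and x of stamp_front in the frame of empty_box below 0 m), for 0.2 s.
At the end, for the whole second after the job is handed in: the stamp stands upright (within 6 degrees) and at rest on the floor of the tray, all of its foot inside the walls, with its head up (within 4 mm of its rest) (x of stamp in the frame of tray between -0.052 and 0.052 m and y of stamp in the frame of tray between -0.066 and 0.066 m and z of stamp in the frame of tray below 0.006 m and angle between stamp's own z axis and vertical below 0.1 rad and value of joint stamp_head below 0.004 m and linear speed of stamp below 0.02 m/s); the robot touches nothing.
It fails at once if the stamp is pressed to print (head more than 20.5 mm down) anywhere but in the empty box (over 16 mm from its centre) (value of joint stamp_head above 0.0205 m and horizontal distance between stamp and empty_box above 0.016 m).
It fails at once if the wooden stamp is knocked over or shifted by more than 30 mm (angle between wooden_stamp's own z axis and vertical above 0.5 rad or distance of wooden_stamp from where it was at the start of the episode above 0.03 m).
It also fails if it takes over 48 s, if anything falls off the work surface, if the arm or the gripper's body presses on something with over 40 N, if the wrist force passes 120 N, or if a joint passes its speed limit or range.

## Working session

There is one attempt and no reset: what is moved stays moved. The work goes in short steps, Python scripts to look and compute and a shell command to move; the robot and the scene stay as the last step left them, time stands still between calls to the robot, and variables do not carry over. Pictures are saved under pics/ and viewed, at most 13 in all, crops included, and the job is handed in when it is done.

```bash
mkdir -p pics; cat > h.py <<'E'
from plant import *
import numpy as np, cv2
from scipy.spatial.transform import Rotation as Ro
def save(img,n): cv2.imwrite('pics/'+n,cv2.cvtColor(img,cv2.COLOR_RGB2BGR))
def w(p,uv,z):
    uv=np.array(uv,float).reshape(-1,1,2)
    n=cv2.undistortPoints(uv,np.array(p['intrinsics'],float),np.array(p['distortion'],float))[:,0]
    T=np.array(p['pose']); d=np.c_[n,np.ones(len(n))]@T[:3,:3].T; o=T[:3,3]
    return o+d*((z-o[2])/d[:,2])[:,None]
def px(p,X):
    T=np.linalg.inv(np.array(p['pose'])); 
    return cv2.projectPoints(np.array(X,float).reshape(-1,1,3),cv2.Rodrigues(T[:3,:3])[0],T[:3,3],np.array(p['intrinsics'],float),np.array(p['distortion'],float))[0][:,0]
E
python3 - <<'E'
from h import *
for n in ['top','scene']:
    p=capture(n); save(p['color'],n+'0.png'); print(n,np.round(p['pose'],2).tolist())
    for t,z in [('stamp',2),('head_top',95),('empty_box',5.5),('stamped_box',5.5),('clipboard',0),('tray',0),('wooden_stamp',2)]:
        for r in tip_of(p,t)[:3]: print(t,round(r['conf'],2),np.round(r['centre']),np.round(w(p,r['centre'],z)[0]))
print(get_obs())
E
```

```text
top [[0.02, -0.99, 0.14, 268.82], [-1.0, -0.02, -0.02, -100.72], [0.02, -0.14, -0.99, 1055.55], [0.0, 0.0, 0.0, 1.0]]
stamp 0.86 [333. 198.] [ 456. -224.    2.]
stamp 0.63 [274. 204.] [ 441. -109.    2.]
stamp 0.57 [247. 242.] [365. -59.   2.]
head_top 0.96 [244. 243.] [355. -57.  95.]
head_top 0.57 [277. 195.] [ 441. -113.   95.]
empty_box 0.58 [148. 199.] [445. 138.   6.]
stamped_box 0.72 [185. 194.] [458.  65.   6.]
clipboard 0.68 [335. 200.] [ 451. -228.    0.]
clipboard 0.66 [172. 210.] [426.  91.   0.]
tray 0.55 [360. 202.] [ 450. -279.    0.]
tray 0.5 [337. 198.] [ 456. -232.    0.]
wooden_stamp 0.88 [382. 208.] [ 438. -322.    2.]
scene [[0.45, -0.46, 0.77, -232.66], [-0.89, -0.25, 0.37, -443.01], [0.02, -0.85, -0.52, 525.07], [0.0, 0.0, 0.0, 1.0]]
stamp 0.77 [281. 238.] [ 441. -111.    2.]
stamp 0.68 [332. 248.] [ 458. -224.    2.]
stamp 0.59 [241. 247.] [369. -51.   2.]
head_top 0.63 [280. 204.] [ 432. -112.   95.]
head_top 0.56 [240. 213.] [359. -58.  95.]
head_top 0.48 [193. 205.] [342.  46.  95.]
empty_box 0.4 [192. 207.] [451. 141.   6.]
stamped_box 0.48 [220. 219.] [43
[... 180 characters left out ...]
[422.  98.   2.]
{'time': 0.8, 'joint_positions': array([ 1.00196187e+00,  3.41955128e-01,  1.52408922e+00, -2.15675613e-05,
        1.27539113e+00, -1.45987639e-01]), 'dq': array([-0.00168931,  0.00043632,  0.00083077, -0.00064296,  0.00078845,
        0.000368  ]), 'tau': array([-4.40430540e-04, -4.31084168e+01, -2.44462734e+01,  7.18689943e-02,
        4.85208712e-02, -4.62938556e-05]), 'tool_pos': array([215.41368644, 478.76965059, 404.76758204]), 'tcp_rot': array([3.14144015e+00, 4.32789702e-05, 2.71875211e+00]), 'contact_force': array([-0.05058526, -0.94813994, -0.00688657]), 'moment': array([-0.03781171,  0.00573507, -0.02816138]), 'finger_force': 0.0, 'grip_width': 91.41506122176273}
```

```bash
python3 - <<'E'
from h import *
a=cv2.imread('pics/top0.png')[130:290,110:430]
cv2.imwrite('pics/topc.png',cv2.resize(a,None,fx=2.5,fy=2.5,interpolation=cv2.INTER_CUBIC))
a=cv2.imread('pics/scene0.png')[150:330,140:420]
cv2.imwrite('pics/scenec.png',cv2.resize(a,None,fx=2.85,fy=2.85,interpolation=cv2.INTER_CUBIC))
E
```

```text
(no output)
```

View pics/topc.png

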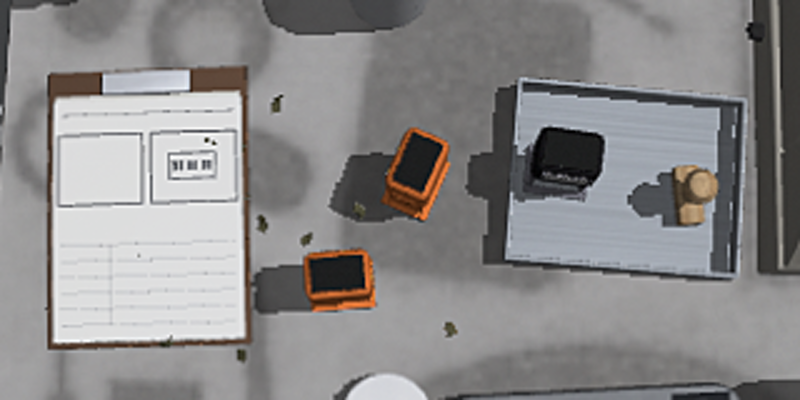

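View pics/scenec.png

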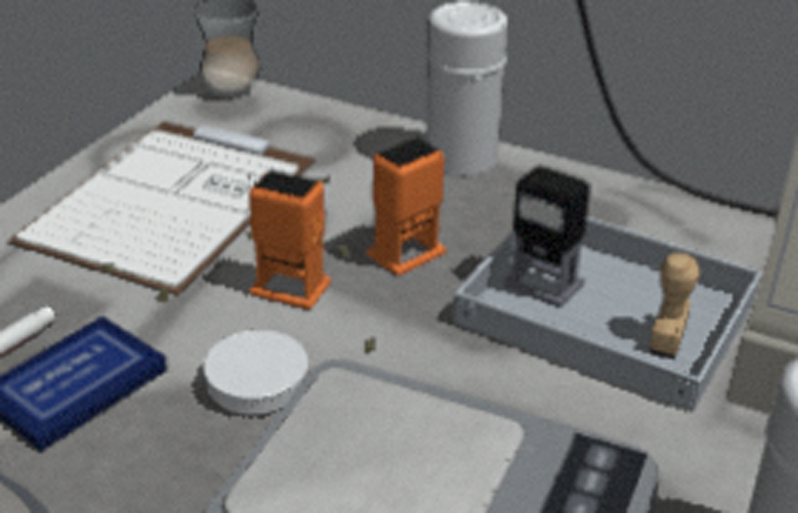

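The tray holds the only black stamp, at about top (333,195), with its pale window facing -x. The two orange look-alikes are at top (274,204) and (247,242). The empty box is the left one, at about top (150,197), and the filled box is at (187,197). The clip is at the far (+x) end. I'll move over the stamp for a closer look and the confirming crop.

```bash
python3 -m inch '[[-0.503,-0.545,0,1.148,1],[-0.503,-0.545,0,1.148,1],[-0.503,-0.545,0,1.148,1],[-0.503,-0.545,0,1.148,1],[-0.503,-0.545,0,1.148,1],[-0.503,-0.545,0,1.148,1],[-0.503,-0.545,0,1.148,1],[-0.503,-0.545,0,1.148,1]]'
python3 - <<'E'
from h import *
o=get_obs();p=o['tool_pos'];R=Ro.from_euler('xyz',o['tcp_rot']).as_matrix()
print(p,o['tcp_rot'],R.T@(np.array([430,-224,400])-p), o['tcp_rot'][2]-np.pi/2)
E
```

```text
time: 1.47
tool_pos: [320.9, 160.8, 405.0]
tcp_rot: [3.14, -0.0, 1.713]
contact_force: [1.2, -0.2, 0.5]
grip_width: 91.8
finger_force: 0.0
[320.94925216 160.82992841 405.02244481] [ 3.14044048e+00 -1.79332822e-04  1.71323350e+00] [-396.41404734   53.3117195     5.01278273] 0.14243717359955754
```

```bash
python3 - <<'E'
from h import *
p=capture('wrist');save(p['color'],'w1.png');print(np.round(p['pose'],2).tolist())
E
python3 -m inch '[[-0.396,0.053,0,0.142,1],[-0.396,0.053,0,0.142,1],[-0.396,0.053,0,0.142,1],[-0.396,0.053,0,0.142,1],[-0.396,0.053,0,0.142,1],[-0.396,0.053,0,0.142,1],[-0.396,0.053,0,0.142,1],[-0.396,0.053,0,0.142,1]]'
python3 -m inch '[[-0.06,0.01,0,0,1],[-0.06,0.01,0,0,1],[-0.06,0.01,0,0,1]]'
python3 - <<'E'
from h import *
p=capture('wrist');save(p['color'],'w2.png');print(np.round(p['pose'],2).tolist())
for t,z in [('stamp',2),('head_top',95),('stamp_front',2),('tray',0),('wooden_stamp',2)]:
    for r in tip_of(p,t)[:3]: print(t,round(r['conf'],2),np.round(r['centre']),np.round(w(p,r['centre'],z)[0]))
o=get_obs();print(o['tool_pos'],o['tcp_rot'])
E
```

```text
[[0.99, 0.14, 0.04, 311.24], [0.14, -0.95, -0.27, 234.94], [0.0, 0.27, -0.96, 384.32], [0.0, 0.0, 0.0, 1.0]]
time: 2.18
tool_pos: [413.5, -159.8, 404.9]
tcp_rot: [3.141, 0.0, 1.576]
contact_force: [0.9, 0.4, -0.4]
grip_width: 91.5
finger_force: 0.0
time: 2.43
tool_pos: [424.3, -221.4, 404.3]
tcp_rot: [3.141, 0.001, 1.573]
contact_force: [-1.1, 0.4, 0.8]
grip_width: 91.8
finger_force: 0.0
[[1.0, 0.0, 0.0, 424.9], [0.0, -0.96, -0.27, -146.54], [-0.0, 0.27, -0.96, 383.48], [0.0, 0.0, 0.0, 1.0]]
stamp 0.95 [300.  87.] [ 445. -113.    2.]
stamp 0.75 [227.  38.] [362. -61.   2.]
stamp 0.62 [304. 176.] [ 453. -221.    2.]
head_top 0.91 [304.  79.] [ 444. -115.   95.]
head_top 0.89 [312. 195.] [ 455. -221.   95.]
head_top 0.64 [213.   6.] [366. -57.  95.]
stamp_front 0.63 [244.  32.] [382. -55.   2.]
stamp_front 0.56 [288. 175.] [ 432. -219.    2.]
tray 0.8 [300. 216.] [ 449. -275.    0.]
wooden_stamp 0.61 [290. 252.] [ 436. -327.    2.]
[ 423.79547911 -216.31453276  404.93752416] [ 3.14135793e+00 -1.59969454e-04  1.57838231e+00]
```

View pics/w1.png

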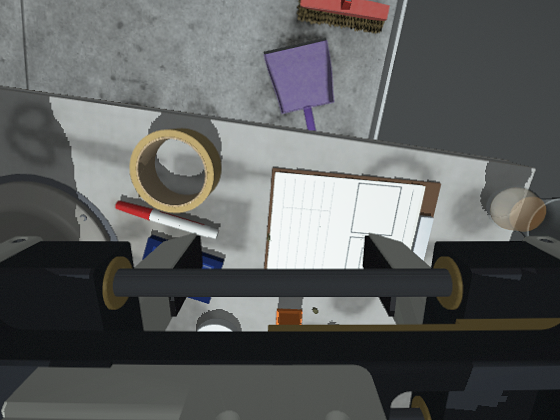

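View pics/w2.png

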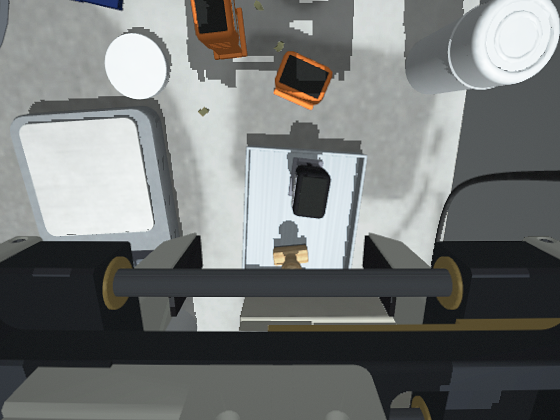

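Wrist picture w2 shows the black stamp at (312,192), inside the tray and clear of the oranges at (217,25) and (304,80). w1 shows the empty box at about (376,209). Next: the confirming crop and the yaw measurement.

```bash
python3 - <<'E'
from h import *
p=capture('wrist')
a=p['color'][140:270,240:370]; save(cv2.resize(a,None,fx=4.5,fy=4.5,interpolation=cv2.INTER_CUBIC),'w2c.png')
g=cv2.cvtColor(p['color'],cv2.COLOR_RGB2GRAY)
for r in trace(p,'stamp')[:3]: print(r['conf'],r['rect'])
b=((g<60)&(np.arange(560)[None]>280)&(np.arange(560)[None]<345)&(np.arange(420)[:,None]>150)&(np.arange(420)[:,None]<228)).astype(np.uint8)
n,l,s,c=cv2.connectedComponentsWithStats(b);k=1+np.argmax(s[1:,4]);print(s[k])
q=cv2.boxPoints(cv2.minAreaRect(np.argwhere(l==k)[:,::-1].astype(np.float32)))
print(q); print(np.round(w(p,q,95),1))
t=w(p,np.argwhere(l==k)[:,::-1],95)[:,:2].astype(np.float32);print(cv2.minAreaRect(t))
E
```

```text
0.96 [305.6, 84.3, 53.7, 54.4]
0.86 [311.4, 191.9, 43.9, 59.7]
0.58 [220.8, 32.2, 59.3, 62.6]
[ 293  167   38   56 1649]
[[292.26086 220.36269]
 [296.5575  165.93874]
 [331.2884  168.68065]
 [326.99176 223.1046 ]]
[[ 434.8 -242.6   95. ]
 [ 438.  -187.3   95. ]
 [ 471.4 -189.7   95. ]
 [ 470.  -245.2   95. ]]
((453.3456726074219, -216.19424438476562), (55.510440826416016, 34.035926818847656), 86.70838928222656)
```

View pics/w2c.png

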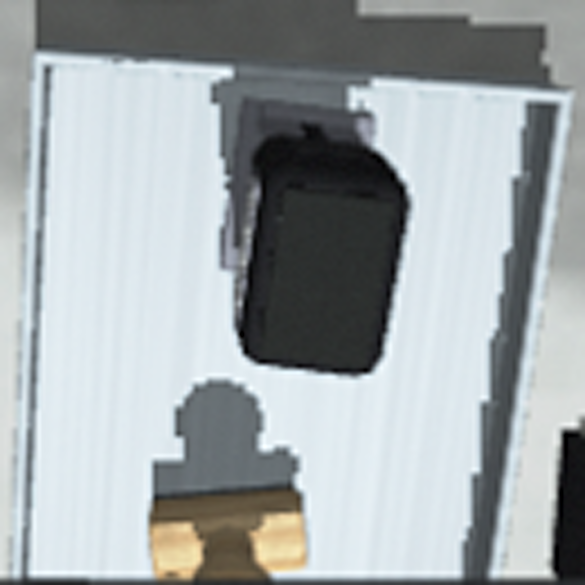

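The crop confirms it: a grey foot frame and black head, standing in the tray beside the wooden stamp, with the pale window on its left (-x) side. Now I'll work out its yaw and position.

```bash
python3 - <<'E'
from h import *
p=capture('wrist');p1=None
def L(n,a,b,z):
    q=w(p,np.array([a,b])/4.5+[240,140],z); d=q[1]-q[0]; print(n,np.round(q[:,:2],1).tolist(),'ang',round(np.degrees(np.arctan2(d[1],d[0])),1))
L('topface back',(288,190),(390,195),95)
L('left',(285,195),(262,350),95)
L('right',(407,205),(382,365),93)
L('front',(255,362),(365,375),93)
L('footL',(240,100),(222,268),4)
L('footback',(243,99),(373,115),6)
L('tray far',(38,57),(570,93),26)
L('trayL',(38,60),(22,575),26)
c=capture('top'); 
g=cv2.cvtColor(c['color'],cv2.COLOR_RGB2GRAY)
m=trace(c,'tray'); print(m[0]['conf'],m[0]['rect'])
q=w(c,np.array([[517,80],[747,98],[740,278],[505,260]])/2.5+[110,130],26);print(np.round(q,1))
q=w(c,np.array([[59,136],[142,132],[143,203],[59,207],[151,131],[236,129],[237,200],[152,203]])/2.5+[110,130],5.5);print(np.round(q,1))
q=w(c,np.array([[47,72],[247,66],[251,345],[48,348]])/2.5+[110,130],3);print('board',np.round(q,1))
# head in top
r=(np.indices(g.shape)[1]>318)&(np.indices(g.shape)[1]<356)&(np.indices(g.shape)[0]>176)&(np.indices(g.shape)[0]<207)&(g<45)
print(cv2.minAreaRect(w(c,np.argwhere(r)[:,::-1],95)[:,:2].astype(np.float32)))
E
```

```text
topface back [[445.7, -203.5], [467.8, -204.4]] ang -2.4
left [[445.1, -204.6], [440.9, -240.1]] ang -96.7
right [[472.0, -207.1], [468.2, -244.1]] ang -95.8
front [[439.5, -243.6], [464.5, -246.5]] ang -6.7
footL [[438.4, -197.4], [434.1, -246.1]] ang -95.1
footback [[439.1, -196.9], [475.5, -201.0]] ang -6.5
tray far [[384.6, -183.4], [524.4, -191.6]] ang -3.4
trayL [[384.6, -184.2], [376.6, -333.2]] ang -93.1
0.68 [360.1, 200.0, 92.5, 81.2]
[[ 521.1 -190.2   26. ]
 [ 511.7 -371.7   26. ]
 [ 369.9 -363.5   26. ]
 [ 380.7 -182.    26. ]]
[[474.3 169.    5.5]
 [478.5 102.6   5.5]
 [422.1  99.    5.5]
 [417.7 165.7   5.5]
 [479.4  95.4   5.5]
 [482.1  28.2   5.5]
 [425.9  25.3   5.5]
 [422.2  91.9   5.5]]
board [[526.7 182.7   3. ]
 [533.7  21.9   3. ]
 [313.7  11.1   3. ]
 [307.4 169.7   3. ]]
((450.7793273925781, -223.6954803466797), (53.219940185546875, 59.67818832397461), 0.285999059677124)
```

```bash
python3 -m inch '[[-0.005,0.03,0.04,0.11,1],[-0.005,0.03,0.08,0.11,1],[-0.005,0.03,0.105,0.11,1],[-0.005,0.03,0.105,0.11,1]]'
python3 - <<'E'
from h import *
p=capture('wrist');o=get_obs();print(o['tool_pos'],o['tcp_rot'])
for t,z in [('stamp',2),('head_top',95),('stamp_front',2)]:
    for r in tip_of(p,t)[:3]: print(t,round(r['conf'],2),np.round(r['centre']),np.round(w(p,r['centre'],z)[0]))
t=o['tool_pos'];R=Ro.from_euler('xyz',o['tcp_rot']).as_matrix()
c=np.array([454,-222,95])
a=-0.105;S=np.array([[np.cos(a),-np.sin(a)],[np.sin(a),np.cos(a)]])
im=p['color'].copy()
k=np.array([[17,24],[-17,24],[-17,-24],[17,-24]])@S.T
for z,co in((95,(255,0,0)),(46,(0,255,0))): cv2.polylines(im,[np.int32(px(p,np.c_[k+c[:2],np.full(4,z)])*16)],True,co,1,4,4)
k=np.array([[19,25],[-19,25],[-19,-25],[19,-25]])@S.T
cv2.polylines(im,[np.int32(px(p,np.c_[k+c[:2],np.full(4,2)])*16)],True,(0,0,255),1,4,4)
save(cv2.resize(im[100:340,180:440],None,fx=2.4,fy=2.4),'w3.png')
E
```

```text
time: 3.32
tool_pos: [452.6, -221.1, 294.3]
tcp_rot: [-3.132, -0.005, 1.467]
contact_force: [-1.3, 1.4, -0.9]
grip_width: 91.6
finger_force: 0.0
[ 453.33238982 -221.70289881  297.44844823] [-3.13560888 -0.00336524  1.46734067]
stamp 0.91 [156.  19.] [364. -59.   2.]
stamp 0.87 [286. 202.] [ 453. -221.    2.]
stamp 0.56 [261.  80.] [ 444. -114.    2.]
head_top 0.72 [248.  58.] [ 444. -113.   95.]
head_top 0.66 [289. 244.] [ 455. -224.   95.]
stamp_front 0.75 [176.  12.] [382. -56.   2.]
```

View pics/w3.png

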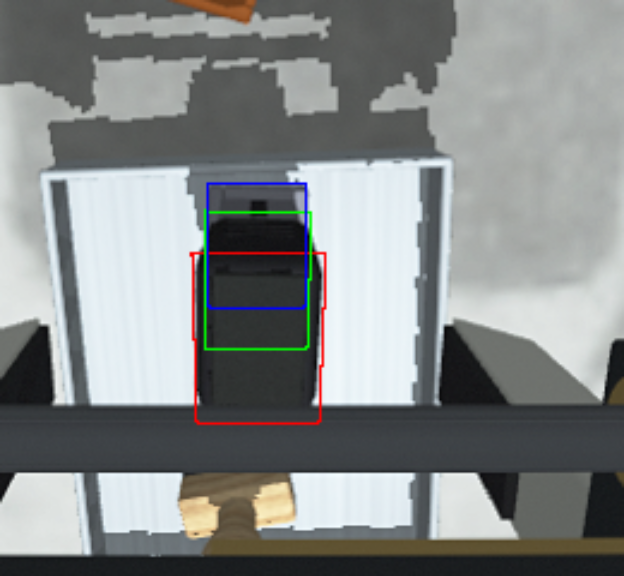

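The model outlines match the stamp to within about 1–2 mm (head at 260,330 in the crop). I'll descend and grip.

```bash
python3 -m inch '[[0,0,0.03,0,1],[0,0,0.055,0,1],[0,0,0.063,0,1],[0,0,0.063,0,0],[0,0,0.063,0,0],[0,0,0.063,0,0],[0,0,0.063,0,0],[0,0,0.063,0,0]]'
python3 -m inch '[[0,0,0,0,0],[0,0,0,0,0],[0,0,0,0,0],[0,0,0,0,0]]'
python3 -m inch '[[0,0,-0.01,0,0],[0,0,-0.04,0,0],[0,0,-0.08,0,0],[0,0,-0.12,0,0],[0,0,-0.15,0,0],[0,0,-0.15,0,0],[0,0,-0.15,0,0]]'
```

```text
time: 4.18
tool_pos: [454.2, -222.6, 237.9]
tcp_rot: [3.14, 0.001, 1.467]
contact_force: [0.0, -0.7, 0.1]
grip_width: 63.3
finger_force: 0.0
time: 4.52
tool_pos: [453.9, -222.4, 236.8]
tcp_rot: [3.142, -0.0, 1.467]
contact_force: [0.9, -0.7, -0.0]
grip_width: 36.2
finger_force: 0.0
time: 5.1
tool_pos: [453.9, -222.3, 388.7]
tcp_rot: [3.138, 0.002, 1.467]
contact_force: [0.6, -0.1, -2.1]
grip_width: 33.4
finger_force: 29.9
```

```bash
python3 -m inch '[[0.04,-0.005,0,-0.08,0],[0.08,-0.01,0,-0.164,0],[0.12,-0.015,0,-0.164,0],[0.16,-0.02,0,-0.164,0],[0.20,-0.025,0,-0.164,0],[0.24,-0.03,0,-0.164,0],[0.27,-0.034,0,-0.164,0],[0.27,-0.034,0,-0.164,0]]'
python3 -m inch '[[0,0,0,0,0],[0,0,0,0,0],[0,0,0,0,0]]'
python3 - <<'E'
from h import *
p=capture('wrist');o=get_obs();print(o['tool_pos'],o['tcp_rot'],o['contact_force'])
for t,z in [('empty_box',5.5),('stamped_box',5.5),('clipboard',0)]:
    for r in tip_of(p,t)[:2]: print(t,round(r['conf'],2),np.round(r['centre']),np.round(w(p,r['centre'],z)[0]))
save(cv2.resize(p['color'],(800,600)),'w4.png')
E
```

```text
time: 5.77
tool_pos: [446.8, 54.1, 385.1]
tcp_rot: [-3.138, -0.003, 1.635]
contact_force: [-0.1, 0.2, -1.6]
grip_width: 33.9
finger_force: 29.9
time: 6.02
tool_pos: [448.1, 48.8, 386.0]
tcp_rot: [-3.14, 0.0, 1.63]
contact_force: [-0.7, -0.0, -2.0]
grip_width: 33.8
finger_force: 29.9
[448.17980083  48.63422405 386.18099187] [-3.14040776e+00  2.56626034e-05  1.62901686e+00] [ 0.23339564  0.51775724 -1.48322455]
stamped_box 0.56 [287. 171.] [453.  60.   6.]
clipboard 0.62 [260. 138.] [419.  97.   0.]
```

View pics/w4.png

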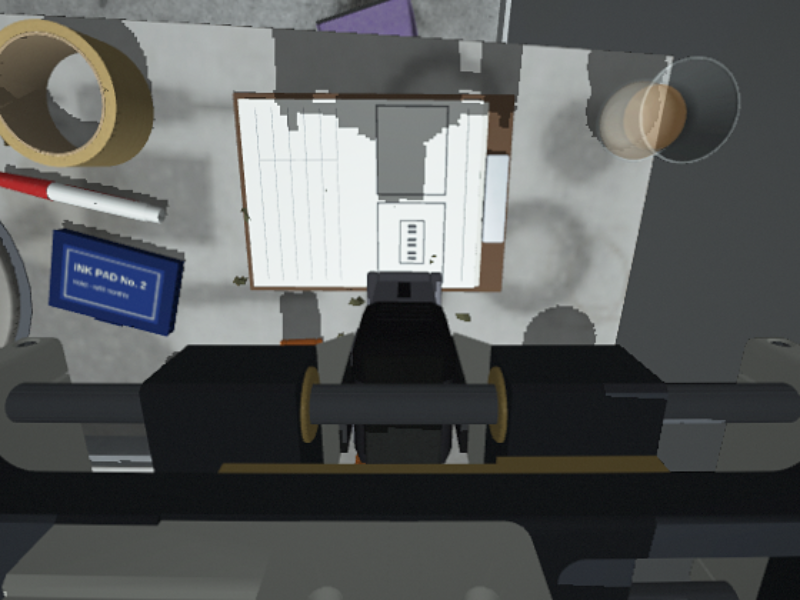

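The stamp is held upright, with its foot's far edge at (369–441, 274) in the resized view. The empty box has its corners at about (377,105), (448,108), (446,195) and (378,193), and the filled box is the nearer one.

```bash
python3 - <<'E'
from h import *
p=capture('wrist');f=np.array([1.4286,1.4286])
q=w(p,np.array([[377,105],[448,108],[446,195],[378,193]])/f,5.5)[:,:2];c=q.mean(0);print(np.round(q,1),c)
for i,j in((0,1),(3,2)): d=q[j]-q[i];print(np.degrees(np.arctan2(d[1],d[0])))
for i,j in((3,0),(2,1)): d=q[j]-q[i];print(np.degrees(np.arctan2(-d[0],d[1])))
b=w(p,np.array([[234,93],[516,95],[501,291],[252,288]])/f,3);print('board',np.round(b,1),b.mean(0))
print('foot far edge',np.round(w(p,np.array([[369,274],[441,274]])/f,386-159-72+4),1))
g=cv2.cvtColor(p['color'],cv2.COLOR_RGB2GRAY)
o=get_obs();R=Ro.from_euler('xyz',o['tcp_rot']).as_matrix()
for cc in (c,np.array([448.2,134.1])): print(cc,R.T@(np.r_[cc,300]-o['tool_pos']))
E
```

```text
[[421.4 167.8]
 [476.5 168.8]
 [480.5 102.7]
 [425.1 101.1]] [450.88332044 135.09095735]
1.1083781811523021
1.721181418473314
3.1594846099461042
3.5019912633131534
board [[310.  170.6   3. ]
 [528.6 181.8   3. ]
 [535.7  23.6   3. ]
 [318.7  13.6   3. ]] [423.23176881  97.38874717   3.        ]
foot far edge [[430.7  71.4 159. ]
 [466.   73.5 159. ]]
[450.88332044 135.09095735] [85.85427225  7.75000213 86.61939778]
[448.2 134.1] [85.02184905  5.0133479  86.61991844]
```

```bash
python3 -m inch '[[0.04,0.003,0,0,0],[0.08,0.0065,0,0,0],[0.0855,0.0065,0.03,0,0],[0.0855,0.0065,0.07,0,0],[0.0855,0.0065,0.1,0,0],[0.0855,0.0065,0.125,0,0],[0.0855,0.0065,0.125,0,0],[0.0855,0.0065,0.125,0,0]]'
python3 - <<'E'
from h import *
p=capture('wrist');o=get_obs();print(o['tool_pos'],o['tcp_rot'],o['contact_force'])
c=capture('top');s=capture('scene')
A=cv2.resize(p['color'][60:330,190:380],(400,570));B=cv2.resize(c['color'][160:250,110:172],(390,570))
save(np.hstack([A,B]),'w5.png')
E
```

```text
time: 6.93
tool_pos: [449.5, 135.1, 261.3]
tcp_rot: [-3.139, 0.0, 1.63]
contact_force: [0.4, -1.0, -0.9]
grip_width: 33.9
finger_force: 29.9
[450.10535322 135.22365319 262.57088472] [ 3.14080127e+00 -1.37040082e-04  1.63016340e+00] [-1.50459296e-01 -5.45136902e-04 -8.87137415e-01]
```

View pics/w5.png

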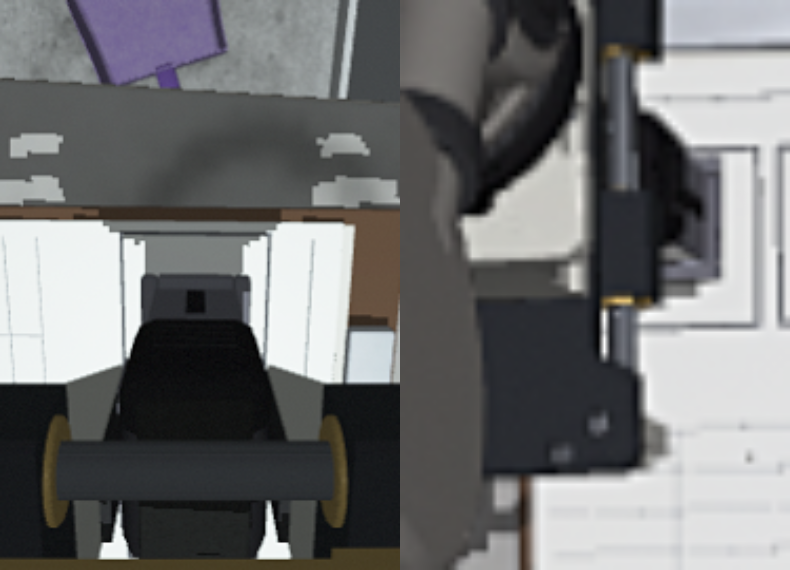

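The foot is centred over the box: 140–249 against box lines at 122–270 on the left, and even gaps in the top view on the right. I'll lower it to the paper and press gradually.

```bash
python3 -m inch '[[0,0,0.01,0,0],[0,0,0.016,0,0],[0,0,0.02,0,0],[0,0,0.024,0,0],[0,0,0.027,0,0],[0,0,0.027,0,0]]'; python3 -m inch '[[0,0,0.005,0,0],[0,0,0.009,0,0],[0,0,0.009,0,0]]'
```

```text
time: 7.58
tool_pos: [449.8, 135.4, 235.0]
tcp_rot: [3.14, -0.0, 1.631]
contact_force: [-0.1, -1.5, 4.0]
grip_width: 33.9
finger_force: 29.9
time: 7.83
tool_pos: [449.9, 135.4, 226.0]
tcp_rot: [3.14, -0.0, 1.631]
contact_force: [0.1, -0.9, 6.4]
grip_width: 34.4
finger_force: 29.9
```

```bash
python3 -m inch '[[0,0,0.004,0,0],[0,0,0.008,0,0],[0,0,0.010,0,0],[0,0,0.010,0,0]]'; python3 -m inch '[[0,0,0.0015,0,0],[0,0,0.0025,0,0],[0,0,0.0025,0,0],[0,0,0.0025,0,0],[0,0,0.0025,0,0]]'
```

```text
time: 8.17
tool_pos: [450.0, 135.4, 217.3]
tcp_rot: [3.139, -0.0, 1.631]
contact_force: [-2.2, -1.6, 15.9]
grip_width: 34.0
finger_force: 30.0
time: 8.58
tool_pos: [449.9, 135.4, 216.8]
tcp_rot: [3.138, -0.0, 1.631]
contact_force: [-9.1, -2.6, 39.9]
grip_width: 34.1
finger_force: 30.0
```

The stop is reached: the force jumped to 40 N with no further travel. I'll let it rise, then lift and go back to the tray.

```bash
python3 -m inch '[[0,0,-0.005,0,0],[0,0,-0.014,0,0],[0,0,-0.026,0,0],[0,0,-0.05,0,0],[0,0,-0.09,0,0],[0,0,-0.13,0,0],[0,0,-0.17,0,0],[0,0,-0.17,0,0]]'
python3 - <<'E'
from h import *
p=capture('wrist');o=get_obs();R=Ro.from_euler('xyz',o['tcp_rot']).as_matrix()
print(o['tool_pos'],o['tcp_rot'],o['contact_force'],R.T@(np.array([454,-222,386])-o['tool_pos']))
save(p['color'],'w6.png');print(np.round(px(p,[[449.9,135.4,5.5]])))
E
```

```text
time: 9.25
tool_pos: [450.7, 135.8, 390.6]
tcp_rot: [3.128, -0.001, 1.631]
contact_force: [1.6, -0.1, -0.3]
grip_width: 34.0
finger_force: 30.0
[450.10756112 135.62214678 387.01706985] [ 3.13259858e+00 -8.16857564e-04  1.63089647e+00] [ 0.00498305 -0.20447589 -2.54245481] [-357.21097771  -17.60060472    0.56700362]
[[277. 180.]]
```

View pics/w6.png

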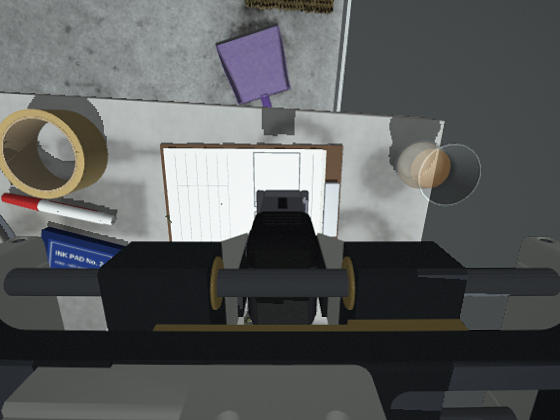

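The stamp is still held straight, with its foot at (283,200). I'll back off enough to see the imprint, then carry on.

```bash
python3 -m inch '[[-0.04,0,0,0,0],[-0.08,0,0,0,0],[-0.1,0,0,0,0],[-0.1,0,0,0,0]]'
python3 - <<'E'
from h import *
p=capture('wrist');o=get_obs();R=Ro.from_euler('xyz',o['tcp_rot']).as_matrix()
print(o['tool_pos'],o['tcp_rot'],R.T@(np.array([454,-222,386])-o['tool_pos']))
save(cv2.resize(p['color'][50:240,160:380],None,fx=3.1,fy=3.1,interpolation=cv2.INTER_CUBIC),'w7.png')
E
```

```text
time: 9.63
tool_pos: [455.4, 32.6, 381.5]
tcp_rot: [-3.139, 0.001, 1.627]
contact_force: [0.9, 0.7, -1.4]
grip_width: 33.9
finger_force: 30.0
[455.24660696  34.05315732 381.60043781] [-3.13862187e+00 -4.81944834e-04  1.62741901e+00] [-255.57009884  -15.74864572   -4.47596747]
```

View pics/w7.png

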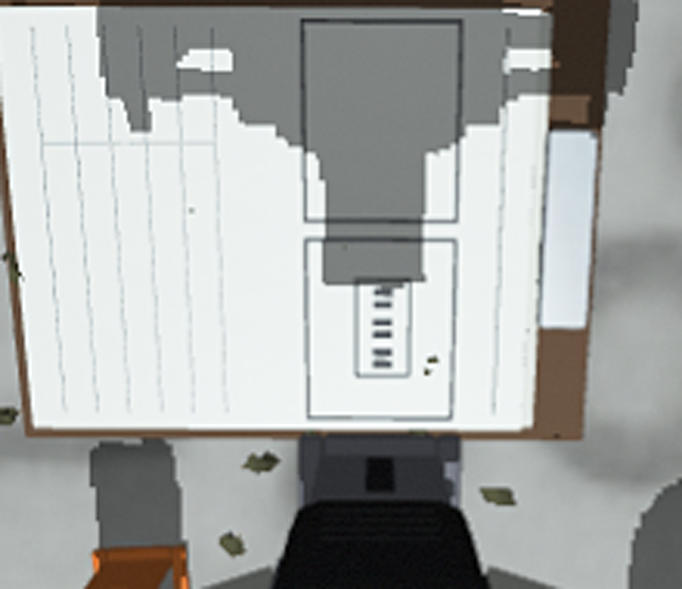

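The picture shows no new imprint in the empty box (box at 305–460, 20–220), so the sim may not draw one. The travel (about 241 to 217 mm, 24 mm), the spring slope and the sudden rise to 40 N all fit the head reaching its stop. Back to the tray.

```bash
python3 -m inch '[[-0.04,-0.0025,-0.004,0.08,0],[-0.08,-0.005,-0.004,0.16,0],[-0.12,-0.0075,-0.004,0.16,0],[-0.16,-0.01,-0.004,0.16,0],[-0.20,-0.0125,-0.004,0.16,0],[-0.24,-0.015,-0.004,0.16,0],[-0.256,-0.016,-0.004,0.16,0],[-0.256,-0.016,-0.004,0.16,0]]'
python3 -m inch '[[0,0,0,0,0],[0,0,0.03,0,0],[0,0,0.07,0,0],[0,0,0.11,0,0],[0,0,0.13,0,0],[0,0,0.136,0,0],[0,0,0.136,0,0],[0,0,0.136,0,0]]'
```

```text
time: 10.35
tool_pos: [454.9, -223.5, 385.6]
tcp_rot: [-3.14, -0.0, 1.467]
contact_force: [0.3, -0.0, -2.3]
grip_width: 33.7
finger_force: 30.0
time: 11.02
tool_pos: [455.5, -220.1, 252.1]
tcp_rot: [3.141, 0.0, 1.472]
contact_force: [0.3, -0.6, -1.3]
grip_width: 33.5
finger_force: 30.0
```

```bash
python3 -m inch '[[0,0,0.005,0,0],[0,0,0.009,0,0],[0,0,0.012,0,0],[0,0,0.012,0,0]]'; python3 -m inch '[[0,0,0.002,0,0],[0,0,0.003,0,0],[0,0,0.003,0,0],[0,0,0.003,0,0]]'
```

```text
time: 11.35
tool_pos: [454.8, -220.8, 239.2]
tcp_rot: [3.142, -0.0, 1.471]
contact_force: [-0.5, 0.1, -1.3]
grip_width: 33.9
finger_force: 30.0
time: 11.68
tool_pos: [455.0, -221.0, 236.6]
tcp_rot: [3.141, 0.0, 1.471]
contact_force: [-0.8, -0.3, 3.1]
grip_width: 34.1
finger_force: 30.0
```

Touchdown at about 237 mm means the stamp did not slip, and that the press on the paper was about 23.7 mm deep. Release.

```bash
python3 -m inch '[[0,0,0,0,1],[0,0,0,0,1],[0,0,0,0,1],[0,0,0,0,1],[0,0,0,0,1],[0,0,0,0,1],[0,0,0,0,1],[0,0,0,0,1]]'; python3 -m inch '[[0,0,-0.03,0,1],[0,0,-0.07,0,1],[0,0,-0.11,0,1],[0,0,-0.15,0,1],[0,0,-0.15,0,1],[0,0,-0.15,0,1]]'
python3 - <<'E'
from h import *
s=capture('scene');save(cv2.resize(s['color'][180:320,270:430],None,fx=4,fy=4),'s8.png')
p=capture('wrist')
for q in (s,p):
  for t,z in [('head_top',95),('stamp',2),('wooden_stamp',2)]:
    for r in tip_of(q,t)[:3]: print(t,round(r['conf'],2),np.round(r['centre']),np.round(w(q,r['centre'],z)[0]))
print(get_obs()['contact_force'])
E
```

```text
time: 12.35
tool_pos: [454.9, -220.9, 236.2]
tcp_rot: [3.142, -0.0, 1.471]
contact_force: [-0.8, 0.7, -0.1]
grip_width: 83.1
finger_force: 0.0
time: 12.85
tool_pos: [455.0, -221.0, 388.5]
tcp_rot: [3.137, 0.003, 1.471]
contact_force: [-0.9, 0.1, -0.2]
grip_width: 91.8
finger_force: 0.0
head_top 0.86 [330. 214.] [ 443. -218.   95.]
head_top 0.83 [244. 216.] [354. -72.  95.]
head_top 0.68 [282. 201.] [ 444. -110.   95.]
stamp 0.85 [243. 250.] [364. -59.   2.]
stamp 0.79 [332. 249.] [ 458. -225.    2.]
stamp 0.62 [280. 238.] [ 439. -109.    2.]
wooden_stamp 0.86 [372. 264.] [ 448. -317.    2.]
head_top 0.96 [284. 199.] [ 457. -220.   95.]
head_top 0.81 [149.  14.] [365. -58.  95.]
head_top 0.56 [255.  78.] [ 444. -114.   95.]
stamp 0.87 [277. 180.] [ 449. -220.    2.]
stamp 0.86 [261.  88.] [ 442. -114.    2.]
stamp 0.6 [184.  42.] [364. -58.   2.]
wooden_stamp 0.84 [273. 260.] [ 432. -327.    2.]
[0.11358728 0.58210937 0.43598881]
```

View pics/s8.png

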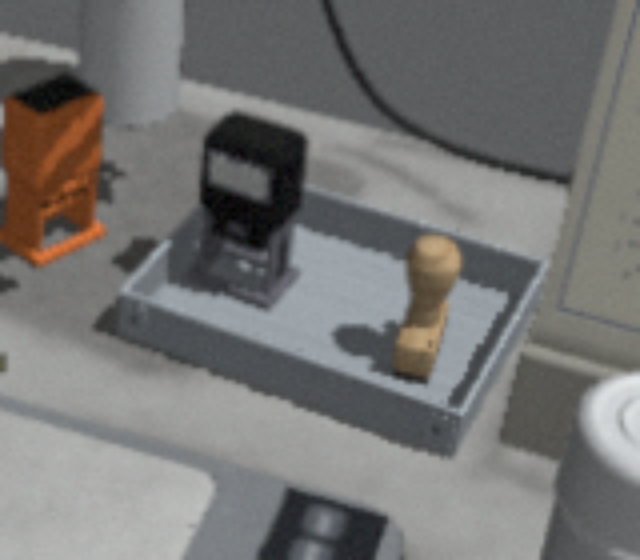

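The stamp stands upright in the tray at (245,210) in the crop, with its head up. The wooden stamp is where it was, and the arm is clear.

```bash
python3 -c "from plant import *; print(close_job())"
```

```text
the job is handed in; nothing more can be done
None
```

I pressed the stamp about 23.7 mm (its stop is at 24 mm) in the empty box with its window away from the clip, stood it back upright in the tray with its head up, and handed the job in at about 13 s; no imprint showed in the camera picture, so the full press rests on the travel and force readings.

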